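# Crank the microscope stage up to its mark

## Task

Lift the crank out of the rack, fit it fully home on the square spindle hidden down the port in the microscope's sloping nose, and turn it clockwise to raise the stage until the pointer on the stage's edge is level with the pointer clipped to the post beside it. Leave the crank seated on the spindle, let go, and leave everything else where it is.

Things in the scene. Friction and masses are not known exactly. Their poses are not given: they have to be found in the camera images.
- crank_tab (a point): Centre of the crank's grip tab, on its axis. Loose steel crank, about 0.3 kg. Crank z: from socket mouth up to tab; x: from axis along the arm to the handle. Heights over the socket mouth: shaft (18 mm round) 44 to 62 mm; arm 62 to 74 mm, 14 mm wide (y), x = -14 to +76 mm; tab 74 to 104 mm, 28 mm (x) by 16 mm (y); this point 89 mm. Stands socket down in one of the rack's gaps
- crank_handle (a point): Middle of the crank's black round handle, 18 mm thick, parallel to the crank's axis and 65 mm from it (x), 76 to 116 mm above the socket mouth (this point: 96 mm). It revolves freely on the arm, so it can be held while led round a circle
- crank_mouth (a point): Centre of the mouth of the crank's socket (lower end), axes as crank_tab. The socket is square, 21 mm inside, 30 mm deep, its sides along the crank's x and y; outside it is 28 mm square up to 44 mm
- rack: Grey rack fixed to the table; origin on the table. Two gaps centred at x = 0, y = +40 and -40 mm, each 33 mm wide (y), 34 mm long, floor 8 mm and wall tops 70 mm above the table. The crank stands on a gap's floor, its arm along the rack's +x resting on the solid part; arm, tab and handle show above the walls. It leaves straight up only
- port_mouth (a point): Centre of the port's mouth in the microscope's sloping nose, 95 mm above the table. z points out along the port's axis, 30 degrees from vertical, leaning to the microscope's -y (right); x is level. Round hole 45 mm wide, 44 mm deep, in a 90 mm square face. The crank stops with its mouth about 24 mm down if the squares do not match, 44 mm down when fully home
- spindle_nose (a point): Top of the steel spindle on the port's axis, 18 mm below the port mouth; axes as port_mouth. 6 mm cone (10 to 17.4 mm thick), then 17.4 mm square down to the floor. Its angle is unknown and differs each time; the socket drops over it within about 10 degrees of a match (every quarter turn). Takes 0.15 N m to turn, stays where left. A socket part-way on may drag it round: lift 4 mm before trying a new angle
- scope: Microscope fixed to the table; origin on the table below the port mouth, x away from the robot, y left; axes as port_mouth before its 30 degree turn about x. In its frame: stage from x = 75, y = 65 mm on, 140 to 200 mm high; head and camera from x = 100, y = 80 mm on, up to 510 mm; post at x = 130, y = 28 mm, 235 mm high. Above and to the right of the port is free
- stage_pointer (a point): Tip of the small steel pointer on the stage's edge. Turning the crank clockwise (seen looking into the port) raises the stage 4 mm per radian, 25 mm a turn. It starts 15 to 34 mm too low and can go 10 mm above the mark
- mark_tip (a point): Tip of the small steel pointer clipped to the post beside the stage; its height is the one to reach and differs each time
- spanner: bystander: straight steel spanner, no side arm, round knob on top (32 mm across), 104 mm tall, in the rack's other gap; origin at the centre of its foot
- slide_box: bystander: grey slide box 90 x 170 x 35 mm; origin at the centre of its underside
- dish: bystander: clear culture dish 90 mm across, 15 mm high; origin under its centre
- oil: bystander: small amber bottle 36 mm across, 70 mm high; origin under its centre
- mouse: bystander: black computer mouse, round, 60 mm across, 33 mm high; origin under its centre
- tip_box: bystander: blue pipette-tip box 120 x 85 x 55 mm; origin at the centre of its underside
- beaker: bystander: glass beaker 60 mm across, 75 mm high; origin under its centre

How it is judged:
By the outcome, as a careful person would: the job done as asked, in the order asked, and still so for the second after the job is handed in, with the robot touching nothing.
It also fails if it takes over 72 s, if anything falls off the work surface, if the arm or the gripper's body presses on something with over 40 N, if the wrist force passes 120 N, or if a joint passes its speed limit or range.

## Robot

A 6-joint arm with a two-finger parallel gripper is mounted at the origin on the work surface. World frame = base frame: x ahead of the robot, y to its left, z up, the work surface at z = 0. Lengths are in mm, angles in rad, forces in N, time in s.
With the tool pointing down it reaches from about 300 to 950 mm from the base axis. Payload 3.1 kg.
Tool frame: the origin (TCP) lies between the finger pads; the fingertips stand 8 mm ahead of it and the grasp point (between the pads) lies 11 mm behind it (env.tips_ahead is the distance from the TCP to the fingertips, in mm); y points along the fingers, z is the direction in which the jaws open and shut, and the axes are right-handed (so a half turn about y gives the same grasp; the last joint's range is limited). The gripper opens to 85 mm and grips with 20 to 120 N. Pads are 22 mm wide; open, the fingers measure 114 mm over their backs; the gripper's body (76 mm by 85 mm) begins 54 mm behind the grasp point. The pads swing forward as they close: fully open they stand 13 mm farther back than shut.
Start: joints at [-1.21, 0.308, 1.634, -0, 1.2, -0.07], TCP at [260.974, -567.913, 215.572] pointing down, gripper open.
Joint ranges: [-3.06, 3.06], [-0.79, 1.96], [0.05, 2.63], [-1.19, 4.34], [0.05, 2.64], [-2.94, 2.94]. Speed limits (rad/s): [2.79, 2.79, 3.14, 3.14, 3.14, 3.14].

## Interface

Orientations are given as a unit quaternion [w, x, y, z].
In Python, from plant import env, eyes, models gives the robot as it stands. Calls block until the motion is done:
- env.move_ptp(position, orientation): joint-space move of the TCP to a pose.
- env.move_straight(position, max_speed=150, rotation=None, max_force=None): straight line of the TCP; rotation=None keeps the orientation; max_speed is the mean speed in mm/s. With max_force (N) it stops when the force on the tool has changed by that much, and returns True; else False.
- env.goto_joints(angles): joint-space move.
- env.set_gripper(opening): finger opening in mm; the grip force is fixed at half the most; returns when the fingers have stopped.
- env.pause(seconds).
- env.solve_ik(position, orientation): joint angles nearest the present ones, or None.
- env.observe(): the state.
- eyes.get_image(name): name is "scene" or "top"; returns a dict with "image" (384x512x3 uint8, blue, green, red), "fov_y" (degrees; the focal length in pixels is half the picture's height over the tangent of half this angle, whatever the lens; pixels are square), "cx", "cy" (the principal point, pixels), "rvec" (rotation vector, rad) and "tvec" (3), from world to camera coordinates, as OpenCV has them. Camera axes: x right, y down, z forward; pixel columns grow to the right and rows downward; lengths in mm; the calibration is good to about 2 mm. A picture is of the moment at which its call begins. There is no depth.
A pose or a line that the arm cannot do raises env.Unreachable and nothing moves.
- env.close_job(): hands the job in, once; it reports no verdict.
Trained networks look in the newest picture that a camera, given by its name, has taken for a name from the list of things; names that differ only in an ending like _2 or _b are one class to them, and where a whole thing is asked for, a point or a joint stands for the part that bears it (a point fixed in the world has none). Each returns a list of dicts, best first, with "confidence" (0 to 1); they miss things now and then, are a little off and sometimes report something else, mostly with a low value. They report only what shows in the picture. A call takes as long as a camera call.
- models.boxes_of(query, camera): "box" ([left, top, right, bottom] in pixels, round what is visible of it).
- models.outline_of(query, camera): "region" (384x512 bool, what is visible of it) and "box" ([left, top, right, bottom] in pixels, round what is visible of it).
The state is a dict: "time_s": time; "joints": joint angles; "dq": joint speeds; "joint_efforts": joint torques, N m; "ee_pos": TCP position; "tcp_rot": TCP orientation; "wrist_force": force on the tool from outside, world axes, zero at the start; "torque": the same for the moment, N m; "finger_gap": finger opening in mm.
Only numpy, scipy, OpenCV 4.12 (cv2) and the standard library are available. Lean on these libraries where they do the work, as an engineer would, in place of code of your own. Each camera call takes 0.05 s, during which the arm holds its last target. There are 200 camera calls.

## Working session

There is one attempt and no reset: what is moved stays moved. The work goes in short steps, each a Python script; the robot and the scene stay as the last script left them, time stands still between calls to the robot, and variables do not carry over. Pictures are saved under pics/ and viewed, about 8 in all and at most 12, crops included, and the job is handed in when it is done.

```bash
ls; mkdir -p pics
python3 - <<'E'
from plant import env, eyes, models
import cv2, numpy as np
for c in ["scene","top"]:
    d=eyes.get_image(c); cv2.imwrite(f"pics/{c}0.png",d["image"])
    R=cv2.Rodrigues(np.array(d["rvec"]))[0]; print(c,d["fov_y"],d["cx"],d["cy"],d["rvec"],d["tvec"],"pos",-R.T@np.array(d["tvec"]).ravel())
    for q in ["crank_tab","crank_handle","rack","port_mouth","scope","stage_pointer","mark_tip","spanner","spindle_nose","slide_box","dish","oil","mouse","tip_box","beaker"]:
        r=models.boxes_of(q,c); print(q,[(np.round(x["box"]).tolist(),round(x["confidence"],2)) for x in r[:2]])
print(env.observe())
E
```

```text
pics
scene 53.57188990474753 260.7340990156078 197.2708673674154 [ 1.7815736   1.28846416 -0.74366829] [-126.25368236 -132.57203787 1620.90920447] pos [1431.62368886 -326.89144969  710.25177246]
crank_tab [([192.0, 198.0, 213.0, 228.0], 0.74)]
crank_handle [([194.0, 205.0, 212.0, 228.0], 0.56)]
rack [([164.0, 211.0, 224.0, 261.0], 0.7)]
port_mouth [([263.0, 186.0, 308.0, 224.0], 0.76)]
scope [([190.0, 205.0, 213.0, 225.0], 0.72), ([261.0, 63.0, 416.0, 275.0], 0.63)]
stage_pointer [([317.0, 180.0, 382.0, 213.0], 0.93)]
mark_tip [([311.0, 191.0, 322.0, 199.0], 0.61)]
spanner [([164.0, 210.0, 181.0, 232.0], 0.65)]
spindle_nose [([264.0, 188.0, 307.0, 223.0], 0.83), ([85.0, 263.0, 138.0, 314.0], 0.55)]
slide_box [([138.0, 262.0, 212.0, 291.0], 0.8)]
dish [([237.0, 263.0, 266.0, 291.0], 0.59)]
oil [([123.0, 245.0, 139.0, 268.0], 0.83)]
mouse [([98.0, 236.0, 119.0, 250.0], 0.75), ([140.0, 262.0, 212.0, 293.0], 0.51)]
tip_box [([82.0, 264.0, 137.0, 312.0], 0.72)]
beaker [([353.0, 177.0, 369.0, 186.0], 0.65)]
top 45.20021719801171 261.2511544159881 184.50232279774488 [ 2.15391197 -2.16631701
[... 900 characters left out ...]
130.0, 216.0, 146.0, 233.0], 0.7)]
{'time_s': 1.6, 'joints': array([-1.20972840e+00,  3.08104950e-01,  1.63380607e+00, -3.61414137e-05,
        1.19969793e+00, -6.97241454e-02]), 'dq': array([ 0.00041729, -0.00075351,  0.00072185, -0.00091416,  0.00018323,
       -0.00046005]), 'joint_efforts': array([-4.14983115e-04, -4.15278089e+01, -2.77072066e+01, -1.07364731e-04,
        9.46548462e-04,  1.87382270e-06]), 'ee_pos': array([ 260.94596687, -567.92090446,  215.56603708]), 'tcp_rot': array([ 0.1511249 , -0.15115014,  0.69076981, -0.69076187]), 'wrist_force': array([0.047281  , 0.47921091, 0.52828739]), 'torque': array([-0.02560486,  0.02147857,  0.03373961]), 'finger_gap': 85.39541798606217}
```

Run:
```python
import cv2, numpy as np
t=cv2.imread("pics/top0.png"); s=cv2.imread("pics/scene0.png")
a=cv2.resize(t[120:240,195:345],None,fx=5.3,fy=5,interpolation=cv2.INTER_CUBIC)
cv2.imwrite("pics/topc.png",cv2.resize(t[120:240,190:350],None,fx=5,fy=5,interpolation=cv2.INTER_CUBIC))
cv2.imwrite("pics/scenec.png",cv2.resize(s[150:290,150:350],None,fx=4,fy=4,interpolation=cv2.INTER_CUBIC))
```

```text
(no output)
```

View pics/topc.png

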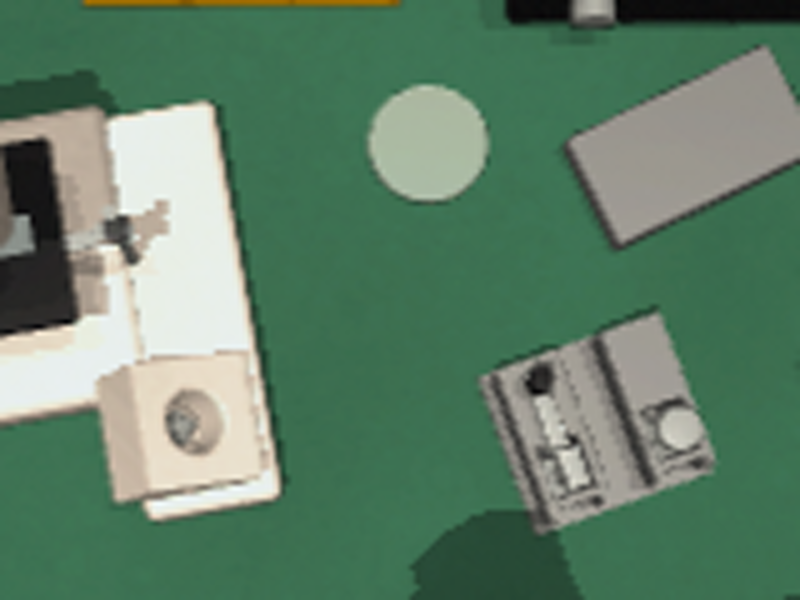

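View pics/scenec.png

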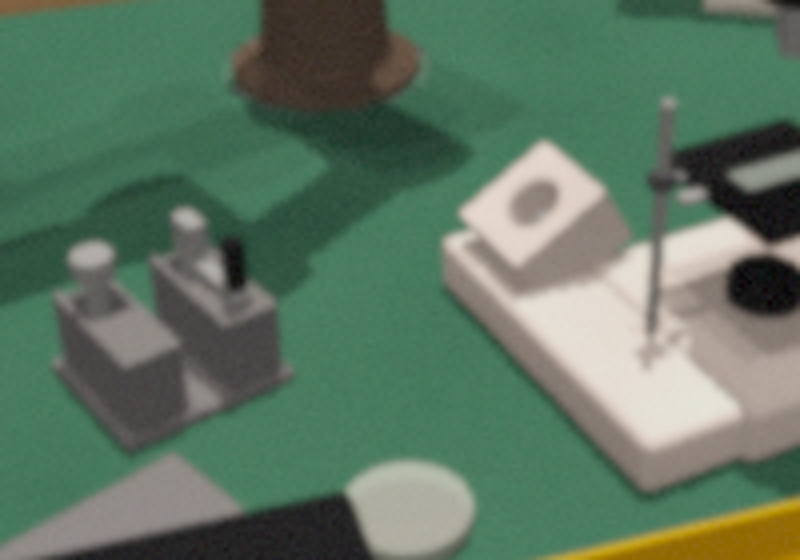

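View pics/scene0.png

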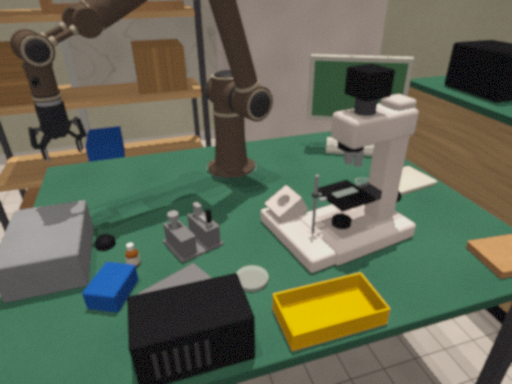

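```bash
cat > h.py <<'E'
import numpy as np, cv2
from scipy.optimize import least_squares
from scipy.spatial.transform import Rotation as Ro
from plant import env, eyes, models
def proj(d,P): 
    f=192/np.tan(np.radians(d["fov_y"]/2)); K=np.array([[f,0,d["cx"]],[0,f,d["cy"]],[0,0,1]])
    return cv2.projectPoints(np.asarray(P,float).reshape(-1,3),np.array(d["rvec"],float),np.array(d["tvec"],float),K,None)[0].reshape(-1,2)
def fit(obs,x0):
    """obs: list of (cam dict, local pts, pixels); pose x,y,yaw on table"""
    def W(p,L): return Ro.from_euler('z',p[2]).apply(np.atleast_2d(L))+[p[0],p[1],0]
    f=lambda p: np.concatenate([(proj(d,W(p,L))-np.atleast_2d(px)).ravel() for d,L,px in obs])
    r=least_squares(f,x0,loss='soft_l1',x_scale=[10,10,.1]); return r.x,f(r.x).reshape(-1,2)
def quat(Rm): return Ro.from_matrix(Rm).as_quat(scalar_first=True)
def tool(Rc,flip=0):
    """tool rotation to grip the tab, jaws along crank y; Rc crank rotation"""
    s=-1 if flip else 1
    y=-Rc[:,2]; z=s*Rc[:,1]; return np.column_stack([np.cross(y,z),y,z])
E
cat > m.py <<'E'
from h import *
S=eyes.get_image("scene"); T=eyes.get_image("top")
s=lambda *p:[(150+a/4-.375,150+b/4-.375) for a,b in p]
t=lambda *p:[(190+a/5-.4,120+b/5-.4) for a,b in p]
ck=[[0,0,112],[65,0,124]]
c,r=fit([(S,ck,s((187,213),(233,241))),(T,ck,t((573,468),(540,378)))],[400,-150,0]); print("crank",c,r.round(2).tolist())
rk=[[0,40,112],[65,40,124],[0,-40,112]]
q,r=fit([(S,rk,s((187,213),(233,241),(92,250))),(T,rk,t((573,468),(540,378),(680,425)))],[400,-150,0]); print("rack",q,r.round(2).tolist())
Rt=Ro.from_euler('x',30,degrees=True)
F=lambda L: Rt.apply(L)+[0,0,95]
face=F([[0,0,0],[45,45,0],[45,-45,0],[-45,-45,0],[-45,45,0]])
pr=proj(S,face+[450,100,0]);
# scene: which corner is which: away(x+)-left(y+) etc
m,r=fit([(S,face[[0]],s((534,203))),(T,face[[0]],t((195,422))),(S,[[130,28,235]],s((668,100)))],[380,100,0]); print("scope",m,r.round(2).tolist())
W=Ro.from_euler('z',m[2]).apply(face)+[m[0],m[1],0]
print("pred corners scene crop",((proj(S,W)-150+.375)*4).round().tolist()); print("top crop",((proj(T,W)-[190,120]+.4)*5).round().tolist())
np.savez("pose.npz",c=c,q=q,m=m)
Rm=(Ro.from_euler('z',m[2])*Rt).as_matrix(); P=np.array([m[0],m[1],95]); ax=Rm[:,2]
g=c; Rc=Ro.from_euler('z',c[2]).as_matrix()
for fl in (0,1):
  print("pick",fl,[np.round(env.solve_ik([c[0],c[1],h],quat(tool(Rc,fl))),2).tolist() if env.solve_ik([c[0],c[1],h],quat(tool(Rc,fl))) is not None else None for h in (86,230)])
for a in range(-180,180,30):
  R=Rm@Ro.from_euler('z',a,degrees=True).as_matrix()
  o=[]
  for dd in (34,160):
    j=env.solve_ik(P+ax*dd,quat(tool(R))); o.append(None if j is None else np.round(j,2).tolist())
  print(a,o)
E
python3 m.py
```

```text
crank [ 4.42370957e+02 -2.13443066e+02  3.56748779e-01] [[0.15, 0.8], [-0.29, -0.59], [-0.14, -0.1], [-0.04, 0.12]]
rack [ 4.56355859e+02 -2.50863446e+02  3.57055281e-01] [[0.17, 0.79], [-0.26, -0.59], [-0.17, 0.67], [-0.15, -0.1], [-0.06, 0.12], [-0.24, 0.36]]
scope [4.77968119e+02 5.04556752e+01 1.62822927e-01] [[-0.49, -0.58], [-0.31, -0.26], [0.11, 0.26]]
pred corners scene crop [[532.0, 201.0], [606.0, 190.0], [517.0, 265.0], [461.0, 211.0], [546.0, 140.0]]
top crop [[193.0, 421.0], [126.0, 363.0], [239.0, 353.0], [260.0, 477.0], [146.0, 491.0]]
pick 0 [[-0.54, 0.23, 2.04, -0.0, 0.88, -2.47], [-0.54, 0.03, 1.93, -0.0, 1.18, -2.47]]
pick 1 [[-0.54, 0.23, 2.04, -0.0, 0.88, 0.68], [-0.54, 0.03, 1.93, -0.0, 1.18, 0.68]]
-180 [[-0.33, 0.29, 1.97, 0.49, 1.2, 0.82], [-0.44, 0.2, 1.83, 0.43, 1.44, 0.85]]
-150 [[-0.33, 0.29, 1.97, 0.49, 1.2, 0.29], [-0.44, 0.2, 1.83, 0.43, 1.44, 0.32]]
-120 [[-0.33, 0.29, 1.97, 0.49, 1.2, -0.23], [-0.44, 0.2, 1.83, 0.43, 1.44, -0.2]]
-90 [[-0.33, 0.29, 1.97, 0.49, 1.2, -0.75], [-0.44, 0.2, 1.83, 0.43, 1.44, -0.73]]
-60 [[-0.33, 0.29, 1.97, 0.49, 1.2, -1.28], [-0.44, 0.2, 1.83, 0.43, 1.44, -1.25]]
-30 [[-0.33, 0.29, 1.97, 0.49, 1.2, -1.8], [-0.44, 0.2, 1.83, 0.43, 1.44, -1.77]]
0 [[-0.33, 0.29, 1.97, 0.49, 1.2, -2.32], [-0.44, 0.2, 1.83, 0.43, 1.44, -2.3]]
30 [[-0.33, 0.29, 1.97, 0.49, 1.2, -2.85], [-0.44, 0.2, 1.83, 0.43, 1.44, -2.82]]
60 [[-0.33, 0.29, 1.97, 0.49, 1.2, 2.91], [-0.44, 0.2, 1.83, 0.43, 1.44, 2.94]]
90 [[-0.33, 0.29, 1.97, 0.49, 1.2, 2.39], [-0.44, 0.2, 1.83, 0.43, 1.44, 2.42]]
120 [[-0.33, 0.29, 1.97, 0.49, 1.2, 1.86], [-0.44, 0.2, 1.83, 0.43, 1.44, 1.89]]
150 [[-0.33, 0.29, 1.97, 0.49, 1.2, 1.34], [-0.44, 0.2, 1.83, 0.43, 1.44, 1.37]]
```

```bash
cat > pick.py <<'E'
from h import *
z=np.load("pose.npz"); c,m=z["c"],z["m"]
Rc=Ro.from_euler('z',c[2]).as_matrix(); q=quat(tool(Rc))
env.set_gripper(50)
env.move_ptp([c[0],c[1],190],q)
print("hit",env.move_straight([c[0],c[1],87],120,max_force=15), env.observe()["ee_pos"])
env.set_gripper(0); o=env.observe(); print("gap",o["finger_gap"],o["wrist_force"],o["time_s"])
print("hit",env.move_straight([c[0],c[1],215],120,max_force=30))
Rm=(Ro.from_euler('z',m[2])*Ro.from_euler('x',30,degrees=True)).as_matrix(); P=np.array([m[0],m[1],95.])
a=np.radians(25); R=Rm@Ro.from_euler('z',a).as_matrix()
env.move_ptp(P+Rm[:,2]*(78+25),quat(tool(R)))
env.pause(.3); o=env.observe(); print(o["ee_pos"],o["joints"],o["finger_gap"],o["wrist_force"],o["torque"],o["time_s"])
S=eyes.get_image("scene"); T=eyes.get_image("top")
cv2.imwrite("pics/s1f.png",S["image"]); cv2.imwrite("pics/t1f.png",T["image"])
# predicted crank points given ideal grasp: tab top, handle top, mouth
M=o["ee_pos"]-R[:,2]*78
pts=M+np.array([[0,0,0],[65,0,116],[65,0,76],[0,0,104],[-14,0,74]])@R.T
ps,pt=proj(S,pts),proj(T,pts)
def crop(im,x0,y0,w,h,k): return cv2.resize(im[y0:y0+h,x0:x0+w],None,fx=k,fy=k,interpolation=cv2.INTER_CUBIC)
A=crop(S["image"],235,130,80,90,6); B=crop(T["image"],195,160,60,70,6)
for im,p,o0 in((A,ps,(235,130)),(B,pt,(195,160))):
    for u in p: cv2.circle(im,tuple(((u-o0+.42)*6).round().astype(int).tolist()),3,(0,0,255),1)
im=np.zeros((540,840,3),np.uint8); im[:540,:480]=A; im[:420,480:]=B; cv2.imwrite("pics/v1.png",im[:, :800] if 0 else im)
cv2.imwrite("pics/v1.png",cv2.resize(im,None,fx=.95,fy=.95))
E
python3 pick.py
```

```text
hit False [ 443.05276378 -213.88329024   87.65865004]
gap 13.761651895285485 [-0.88799548  0.03886445  4.23520778] 5.6167
hit False
[486.52937999  -1.07763607 184.67693011] [-0.39212569  0.23086396  1.8989255   0.45253939  1.3308528  -2.74233883] 13.857356763654295 [ 0.10871362  0.56759903 -3.98114822] [-0.64648939 -0.04487269  0.01429758] 7.9667
```

View pics/v1.png

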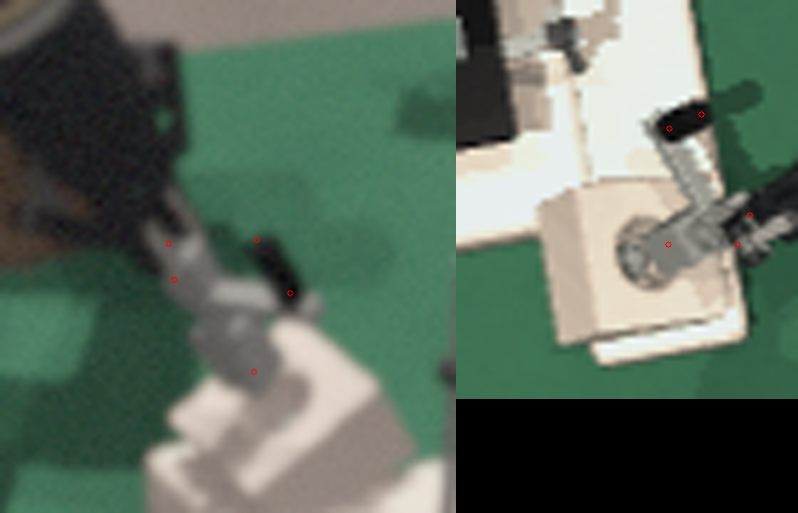

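```bash
cat > bias.py <<'E'
from h import *
z=np.load("pose.npz"); m=z["m"]
o=env.observe(); S=eyes.get_image("scene"); T=eyes.get_image("top")
Rm=(Ro.from_euler('z',m[2])*Ro.from_euler('x',30,degrees=True)).as_matrix(); 
Rt=Ro.from_quat(o["tcp_rot"],scalar_first=True).as_matrix()
R=np.column_stack([np.cross(Rt[:,2],-Rt[:,1]),Rt[:,2],-Rt[:,1]])
M=o["ee_pos"]-R[:,2]*78; H=M+R@[65,0,96]
ob={}
for n,d,(x0,x1,y0,y1) in(("S",S,(274,293,168,188)),("T",T,(228,244,174,190))):
    g=d["image"].max(2).astype(float)[y0:y1,x0:x1]; mk=(g<50).astype(np.uint8)
    k,l,st,ce=cv2.connectedComponentsWithStats(mk); i=1+st[1:,4].argmax(); ob[n]=ce[i]+[x0,y0]
    print(n,"handle obs",ob[n],"area",st[i,4],"pred",proj(d,H)[0], "obs-pred",ob[n]-proj(d,H)[0])
    r=models.outline_of("crank_tab",d is S and "scene" or "top"); 
    print([(x["box"],round(x["confidence"],2)) for x in r[:2]])
# triangulated handle offset in crank frame
f=lambda p: np.concatenate([proj(S,H+R@p)[0]-ob["S"],proj(T,H+R@p)[0]-ob["T"]])
r=least_squares(f,[0,0,0]); print("offset crank frame",r.x,"scopeframe",Rm.T@R@r.x,"res",r.fun)
cv2.imwrite("pics/v2.png",cv2.resize(S["image"][150:220,250:330],None,fx=8,fy=8,interpolation=cv2.INTER_CUBIC))
E
python3 bias.py
```

```text
S handle obs [283.10638298 176.82978723] area 47 pred [282.646512   176.36802033] obs-pred [0.45987098 0.46176691]
[([262.8, 165.6, 288.8, 197.8], 0.73)]
T handle obs [234.48888889 180.88888889] area 45 pred [234.68795494 180.81558704] obs-pred [-0.19906605  0.07330184]
[([228.7, 180.2, 241.5, 204.0], 0.65)]
offset crank frame [ 0.30573693 -0.03316866 -1.91912418] scopeframe [ 0.29275883  0.09763165 -1.91895106] res [-0.10031471  0.00712339 -0.1101808  -0.03841255]
```

View pics/v2.png

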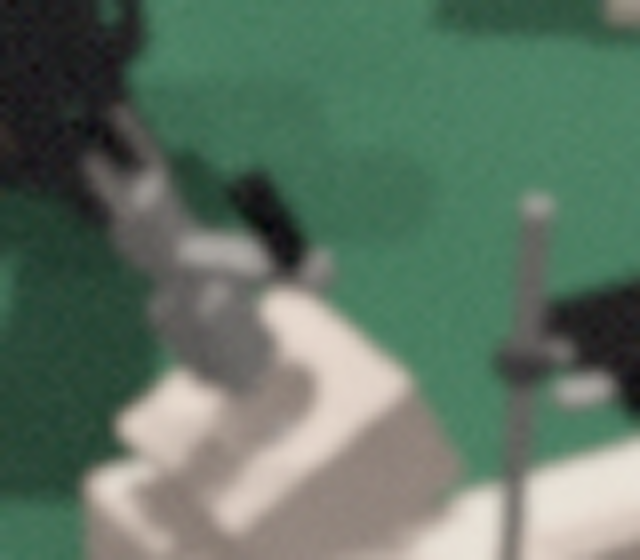

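```bash
cat >> h.py <<'E'
_m=np.load("pose.npz")["m"]
Rm=(Ro.from_euler('z',_m[2])*Ro.from_euler('x',30,degrees=True)).as_matrix(); P=np.array([_m[0],_m[1],95.])
def Rq(a): return quat(tool(Rm@Ro.from_euler('z',a,degrees=True).as_matrix()))
def at(depth,off=(0,0)): return P+Rm@[off[0],off[1],78-depth]   # TCP for mouth 'depth' below port mouth
def st(msg=""):
    o=env.observe(); l=Rm.T@(o["ee_pos"]-P)
    print(msg,"xy",l[:2].round(2),"depth",round(78-l[2],2),"F",(Rm.T@o["wrist_force"]).round(1),"M",(Rm.T@o["torque"]).round(2),"q6",o["joints"][5].round(2),"gap",round(o["finger_gap"],1),"t",round(o["time_s"],1)); return o
E
python3 - <<'E'
from h import *
st()
print(env.move_straight(at(35,(0,-.6)),50,max_force=12)); st()
E
```

```text
xy [-0.01 -0.04] depth -25.11 F [ 0.8 -1.4 -2.9] M [-0.61  0.05 -0.05] q6 -2.74 gap 13.8 t 8.3
True
 xy [-0.15 -0.75] depth 21.75 F [-0.3  0.2  5.8] M [-0.33  0.2  -0.04] q6 -2.75 gap 14.0 t 9.2
```

Run:
```python
from h import *
xy=(0,-.6)
for a in (7,-11,-29,-47,-65):
    env.move_straight(at(16,xy),60)
    env.move_straight(at(16,xy),60,rotation=Rq(a))
    hit=env.move_straight(at(46,xy),50,max_force=12); o=st(f"a={a} hit={hit}")
    if Rm.T[2]@(o["ee_pos"]-P) < 78-30: break
```

```text
a=7 hit=True xy [ 1.18 -1.27] depth 21.55 F [-0.5 -0.5  5.5] M [-0.32  0.18 -0.07] q6 -2.44 gap 14.1 t 10.2
a=-11 hit=True xy [ 1.13 -1.32] depth 21.85 F [-0.  -0.9  3.9] M [-0.31  0.15 -0.04] q6 -2.13 gap 13.9 t 11.2
a=-29 hit=True xy [-0.12 -1.13] depth 41.05 F [ 0.4 -1.6  3.9] M [-0.33  0.01  0.04] q6 -1.82 gap 14.1 t 12.5
```

```bash
cat > ptr.py <<'E'
from h import *
import sys
ims=[eyes.get_image("scene") for _ in range(8)]; S=ims[0]
A=np.mean([i["image"].astype(float) for i in ims],0)
np.save("pics/ptr_%s.npy"%sys.argv[1],A)
x0,y0,w,h=300,165,50,40
cv2.imwrite("pics/ptr_%s.png"%sys.argv[1],cv2.resize(A[y0:y0+h,x0:x0+w].clip(0,255).astype(np.uint8),None,fx=14,fy=14,interpolation=cv2.INTER_CUBIC))
for q in("stage_pointer","mark_tip"): print(q,[(np.round(x["box"],1).tolist(),round(x["confidence"],2)) for x in models.boxes_of(q,"scene")[:3]])
Rz=Ro.from_euler('z',_m[2]).as_matrix()
for hh in (140,150,160,170,180,190,200): print(hh,proj(S,Rz@[120,45,0]+[_m[0],_m[1],hh])[0].round(2))
E
python3 - <<'E'
from h import *
print(env.move_straight(at(48,(0,-.6)),30,max_force=15)); st()
E
sed -i 's/^_m=/_m=m=/' h.py; sed -i 's/_m\[/m[/g' ptr.py; python3 ptr.py a
```

```text
True
 xy [ 1.21 -1.6 ] depth 41.0 F [-1.5 -0.1  6.3] M [-0.24  0.35 -0.04] q6 -1.82 gap 14.2 t 12.7
stage_pointer [([318.1, 180.8, 380.3, 212.3], 0.82)]
mark_tip [([142.7, 263.6, 208.5, 294.7], 0.67), ([272.4, 187.9, 289.8, 214.4], 0.51), ([309.9, 195.6, 317.0, 197.8], 0.4)]
140 [317.42 201.54]
150 [317.66 198.57]
160 [317.9  195.56]
170 [318.15 192.53]
180 [318.39 189.46]
190 [318.64 186.37]
200 [318.89 183.25]
```

View pics/ptr_a.png

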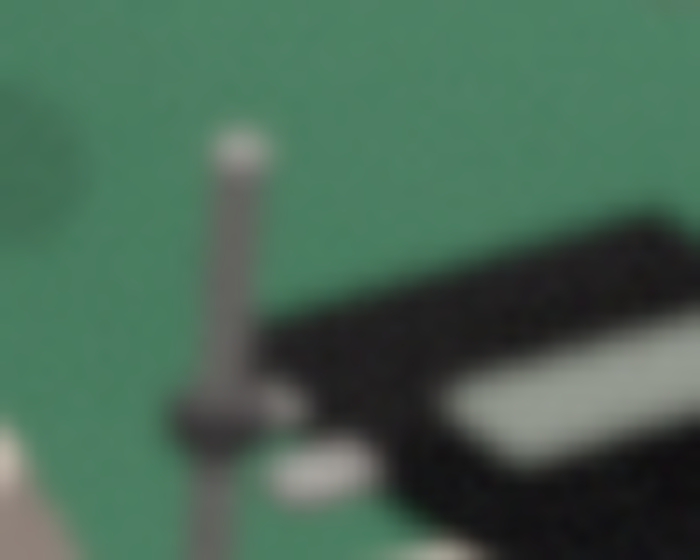

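Run:
```python
from h import *
T=[eyes.get_image("top") for _ in range(8)]
A=np.mean([i["image"].astype(float) for i in T],0); np.save("pics/top_a.npy",A)
Rz=Ro.from_euler('z',m[2]).as_matrix()
x0,y0,w,h=196,150,36,30
I=cv2.resize(A[y0:y0+h,x0:x0+w].clip(0,255).astype(np.uint8),None,fx=20,fy=20,interpolation=cv2.INTER_CUBIC)
cv2.imwrite("pics/top_a.png",I)
for L in([130,28,235],[130,28,175],[75,65,200],[75,65,190],[75,65,170]): print(L,((proj(T[0],Rz@L+[m[0],m[1],0])[0]-[x0,y0]+.475)*20).round())
S=eyes.get_image("scene")
for L in([130,28,235],[130,28,175],[75,65,200],[75,65,190],[75,65,170]): print(L,((proj(S,Rz@L+[m[0],m[1],0])[0]-[300,165]+.46)*14).round())
```

```text
[130, 28, 235] [310. 246.]
[130, 28, 175] [343. 311.]
[75, 65, 200] [159. 645.]
[75, 65, 190] [166. 653.]
[75, 65, 170] [178. 670.]
[130, 28, 235] [241. 145.]
[130, 28, 175] [220. 412.]
[75, 65, 200] [226. 149.]
[75, 65, 190] [223. 192.]
[75, 65, 170] [216. 276.]
```

View pics/top_a.png

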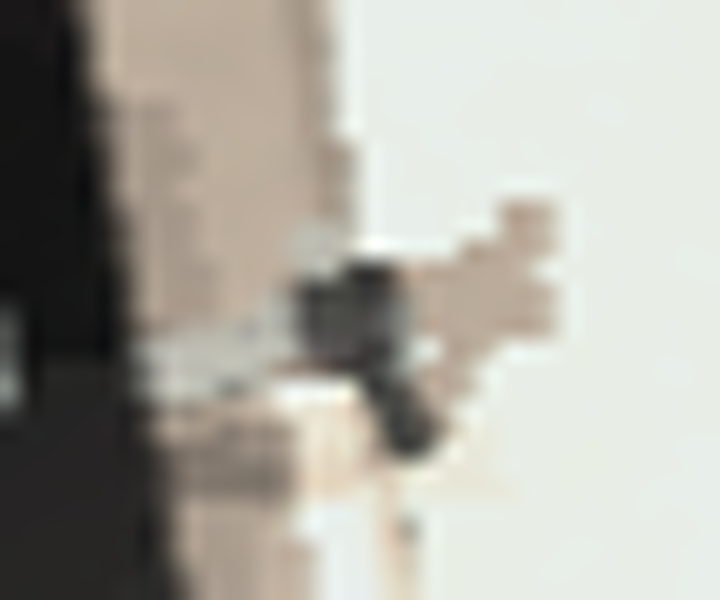

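Run:
```python
from h import *
S=eyes.get_image("scene");T=eyes.get_image("top")
Rz=Ro.from_euler('z',m[2]).as_matrix()
W=lambda L:Rz@L+[m[0],m[1],0]
ps=lambda L:((proj(S,W(L))[0]-[300,165]+.46)*14).round().tolist()
pt=lambda L:((proj(T,W(L))[0]-[196,150]+.475)*20).round().tolist()
for z in(174.5,155): 
  for y in(28,36,44,52,65): print(z,y,ps([130,y,z]),pt([130,y,z]))
print(ps([120,44,174.5]),pt([120,44,174.5]))
# triangulate blobs freely: mark (285,402)/(?), stage blob ends
A=np.load("pics/ptr_a.npy").mean(2)[190:204,314:330].round().astype(int); print("scene gray rows190.. cols314..");print(A)
B=np.load("pics/top_a.npy").mean(2)[162:174,200:218].round().astype(int); print("top rows162 cols200");print(B)
```

```text
174.5 28 [220.0, 414.0] [343.0, 311.0]
174.5 36 [253.0, 405.0] [296.0, 319.0]
174.5 44 [286.0, 395.0] [249.0, 327.0]
174.5 52 [319.0, 386.0] [202.0, 334.0]
174.5 65 [372.0, 371.0] [126.0, 347.0]
155 28 [214.0, 498.0] [353.0, 331.0]
155 36 [247.0, 488.0] [306.0, 339.0]
155 44 [280.0, 479.0] [260.0, 347.0]
155 52 [312.0, 469.0] [214.0, 354.0]
155 65 [365.0, 454.0] [138.0, 367.0]
[258.0, 374.0] [258.0, 384.0]
scene gray rows190.. cols314..
[[ 98  98  93  78  58  42  36  34  34  30  32  33  33  32  32  30]
 [ 98  97  92  78  63  54  48  39  34  33  33  33  33  34  31  30]
 [ 93  95  91  84  82  83  73  56  41  34  33  34  32  31  30  33]
 [ 86  88  87  87  92 104 100  79  51  35  32  31  34  32  33  31]
 [ 73  75  76  78  84  99 104  86  57  37  34  34  33  32  33  31]
 [ 59  60  61  63  70  83  86  74  58  52  51  47  38  34  31  27]
 [ 56  55  55  59  70  82  90  89  90  93  95  83  58  39  30  24]
 [ 65  62  64  74  86 106 121 130 135 138 135 122  89  53  29  22]
 [ 80  79  83  90 102 124 144 156 161 159 153 137 105  63  33  22]
 [ 91  91  92  96 104 123 144 155 158 154 143 125  97  6
[... 500 characters left out ...]
 75  67  57  85 146 172]
 [ 23  24  82 153 155 155 160 176 180 180 146  76  77  72  71 101 146 172]
 [ 22  21  63 125 152 170 173 177 167 180 147  82  78  76  79 104 151 171]
 [ 21  21  76 153 185 186 187 186 186 188 174 109  88  80  59  83 172 224]
 [ 36  37  61 126 185 185 184 185 183 167 144 128  97  74  65  99 158 170]
 [ 36  38  63 129 188 188 176 139 163 200 234 234 233 209  77  72 104 169]
 [ 37  39  39  76 141 139 154 160 175 191 224 223 221 203 132  74  85 133]
 [ 38  39  39  83 153 152 146 127 142 141 168 223 222 215 172  78  72  96]
 [ 38  37  36  54 100 120 120 126 141 140 168 220 214 216 169 109  74 137]
 [ 38  38  38  46  83 121 122 121 121 121 150 210 211 208 189 190 203 227]]
```

```bash
cat > tw.py <<'E'
from h import *
import sys
a0,a1=map(float,sys.argv[1:3]); n=int(np.ceil(abs(a1-a0)/55))
for a in np.linspace(a0,a1,n+1)[1:]:
    hit=env.move_straight(at(41.3,(.6,-1.1)),60,rotation=Rq(a),max_force=30); st(f"a={a:.0f} {hit}")
    if hit: break
E
python3 tw.py -29 -84 && python3 tw.py -84 -249
```

```text
a=-84 False xy [ 0.94 -1.03] depth 41.0 F [ 0.1 -0.2  5. ] M [-0.17  0.17  0.15] q6 -0.86 gap 13.5 t 14.8
a=-139 False xy [ 1.27 -1.26] depth 40.97 F [ 0.7 -0.3  4.3] M [-0.27 -0.18  0.14] q6 0.1 gap 14.0 t 16.0
a=-194 False xy [ 1.15 -1.58] depth 40.97 F [ 1.  -2.7  5.6] M [-0.63 -0.37  0.19] q6 1.06 gap 14.1 t 17.1
a=-249 False xy [ 0.81 -1.81] depth 40.98 F [ 1.8 -2.   6. ] M [-0.81 -0.27  0.15] q6 2.02 gap 14.1 t 18.2
```

Run:
```python
from h import *
env.set_gripper(45); st("open")
env.move_straight(at(20,(.8,-1.5)),80)
S=[eyes.get_image("scene") for _ in range(8)]; np.save("pics/ptr_b.npy",np.mean([i["image"].astype(float) for i in S],0))
for a in (-189,-129,-69): env.move_straight(at(20,(.8,-1.5)),60,rotation=Rq(a))
st("rot")
print(env.move_straight(at(39.5,(.8,-1.5)),60,max_force=12)); env.set_gripper(0); st("grip")
A=np.load("pics/ptr_b.npy").mean(2)[186:202,314:330].round().astype(int); print(A)
x0,y0,w,h=300,165,50,40
cv2.imwrite("pics/ptr_b.png",cv2.resize(np.load("pics/ptr_b.npy")[y0:y0+h,x0:x0+w].clip(0,255).astype(np.uint8),None,fx=14,fy=14,interpolation=cv2.INTER_CUBIC))
```

```text
open xy [-0.34 -0.62] depth 42.19 F [-0.3  0.3  0.2] M [-0.27  0.01 -0.01] q6 2.02 gap 45.1 t 18.6
rot xy [ 0.81 -1.5 ] depth 19.99 F [-0.2  0.6 -0.1] M [-0.26 -0.05  0.  ] q6 -1.11 gap 44.6 t 23.0
False
grip xy [ 1.05 -1.56] depth 38.94 F [-0.7  0.5  2.5] M [-0.18  0.13  0.04] q6 -1.12 gap 13.7 t 23.8
[[ 97  96  95  84  63  42  34  32  32  32  33  30  33  34  32  33]
 [ 97  97  94  81  59  36  33  34  32  34  31  32  34  31  32  31]
 [ 98  97  94  81  58  37  28  28  30  34  32  32  30  31  35  32]
 [ 98  98  95  83  65  44  28  25  27  33  33  32  33  32  31  31]
 [ 98  97  97  90  80  64  47  33  27  28  34  34  32  33  32  30]
 [ 95  96  97  97  96  89  75  58  50  53  59  53  44  33  29  25]
 [ 91  95  96  98 106 110 105  96  94 101 105  96  71  41  25  24]
 [ 86  87  89  94 105 120 128 130 136 142 145 132 100  62  32  22]
 [ 73  75  77  78  89 112 134 147 156 160 157 142 113  73  38  24]
 [ 60  61  61  63  72  96 122 141 152 152 144 128 104  72  42  25]
 [ 55  55  55  60  69  86 105 122 128 126 117 107  94  72  51  34]
 [ 64  62  66  73  80  88  98 105 106 106 102  99  94  84  70  53]
 [ 80  79  82  88  93  96  99 100 100 100  99  99  99  95  88  74]
 [ 92  91  93  97  98  99  99 100  99  99 100 100  99  99  97  91]
 [ 95  97  97  99 100 100  99  99  99 100  99 100  99  99 100  97]
 [ 96  96  98  99  98  99  99  99  99  99 100 101  99  99 101 101]]
```

View pics/ptr_b.png

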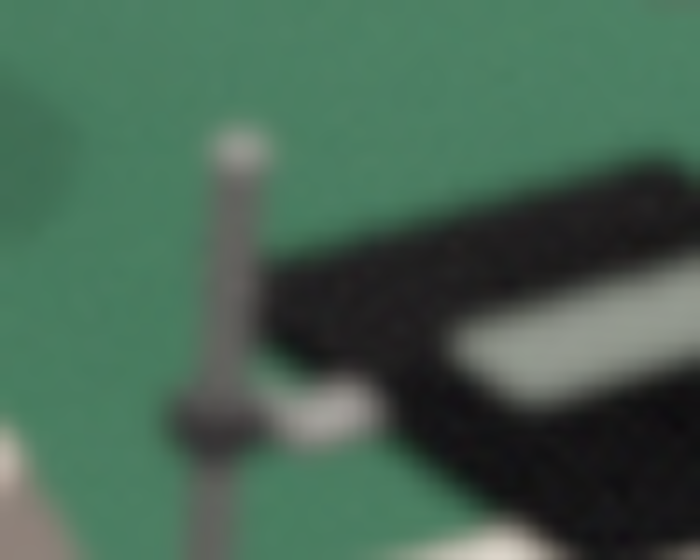

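```bash
sed -i 's/at(41.3,(.6,-1.1))/at(D,(.8,-1.5))/; s/^a0/D=float(sys.argv[3]) if len(sys.argv)>3 else 41.3\na0/' tw.py
cat > look.py <<'E'
from h import *
import sys
S=[eyes.get_image("scene") for _ in range(int(sys.argv[2]) if len(sys.argv)>2 else 10)]; A=np.mean([i["image"].astype(float) for i in S],0); np.save(f"pics/ptr_{sys.argv[1]}.npy",A)
print(A.mean(2)[184:202,313:330].round().astype(int))
ref=np.load("pics/ptr_a.npy").astype(np.float32).mean(2)
# stage shift since a: match patch incl. stage slide edge
t=ref[183:207,328:352]
def cost(p):
    M=np.float32([[1,0,p[0]],[0,1,p[1]]]); w=cv2.warpAffine(A.mean(2).astype(np.float32),M,(512,384),flags=cv2.INTER_CUBIC|cv2.WARP_INVERSE_MAP)
    return (w[183:207,328:352]-t).ravel()
best=min((least_squares(cost,[.02*k,-k],diff_step=1e-2) for k in range(0,8)),key=lambda r:r.cost); print("stage shift px",best.x,"cost",best.cost)
E
cp pics/ptr_b.npy /tmp/; python3 tw.py -69 -134 39 && python3 look.py c
python3 - <<'E'
import numpy as np,cv2
A=np.load("pics/ptr_c.npy");cv2.imwrite("pics/ptr_c.png",cv2.resize(A[180:205,305:335].clip(0,255).astype(np.uint8),None,fx=20,fy=20,interpolation=cv2.INTER_CUBIC))
E
```

```text
a=-102 False xy [ 0.95 -1.54] depth 38.94 F [0.5 0.1 1.1] M [-0.26 -0.04  0.15] q6 -0.55 gap 13.6 t 24.6
a=-134 False xy [ 1.02 -1.6 ] depth 38.92 F [ 1.2 -0.7  0.3] M [-0.31 -0.05  0.08] q6 0.01 gap 13.9 t 25.3
[[ 97  95  97  96  88  67  45  36  34  33  33  32  31  32  33  31  33]
 [ 97  97  97  97  89  64  41  34  33  33  34  33  32  33  32  32  31]
 [ 97  97  97  95  85  62  37  29  28  32  33  32  33  30  33  34  33]
 [ 97  97  97  95  83  61  37  26  26  30  30  32  33  32  34  32  32]
 [ 98  97  98  95  85  69  49  36  28  27  28  31  33  33  31  31  31]
 [ 97  97  98  97  91  84  71  57  41  32  36  40  40  36  32  31  30]
 [ 98  97  98  97  96  95  90  81  71  64  73  78  71  54  39  27  24]
 [ 96  96  97  98  99 104 108 111 110 113 122 126 114  86  53  30  22]
 [ 91  94  96  96  99 111 127 139 145 150 154 155 141 110  71  39  24]
 [ 83  86  89  89  93 110 134 150 159 161 161 154 138 110  76  45  28]
 [ 70  72  74  76  80  92 116 137 145 148 143 132 117  97  73  48  27]
 [ 60  59  60  61  62  72  91 109 118 121 116 110 101  93  77  59  40]
 [ 60  56  54  56  58  68  82  95 101 102 101 100  97  96  89  79  63]
 [ 72  63  63  65  73  80  89  94  98 100 100  99  99  99  97  91  82]
 [ 86  80  79  82  88  92  95  99 100 100 100 100  99 100  99  98  95]
 [ 94  91  91  94  97  98  99  99 100  99  99 100 100 100 100  99  99]
 [ 97  95  96  97  98  98  99  97 100 100  99  99  99 100 100 100 100]
 [ 96  96  97  97  98  98  99  99  99  99  99 100 100  99 100 100 100]]
stage shift px [ 0.04       -5.18813744] cost 83225.875
```

View pics/ptr_c.png

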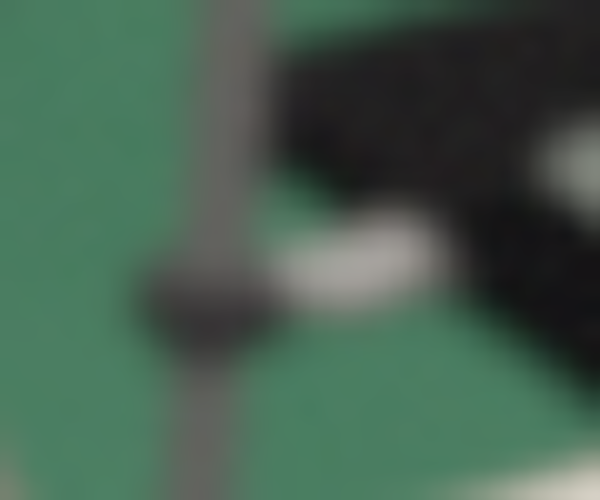

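```bash
python3 tw.py -134 -156 39 && python3 look.py d 12
python3 - <<'E'
import numpy as np
for n in "abcd":
    A=np.load(f"pics/ptr_{n}.npy").mean(2)
    out=[]
    for c in range(318,327):
        r=A[189:202,c]; k=r.argmax(); 
        if 0<k<12: out.append((c,round(189+k+.5*(r[k-1]-r[k+1])/(r[k-1]-2*r[k]+r[k+1]),2),int(r[k])))
    print(n,out)
E
```

```text
a=-156 False xy [ 0.93 -1.61] depth 38.93 F [2.1 0.4 0.6] M [-0.35 -0.15  0.05] q6 0.4 gap 13.8 t 26.3
[[ 97  96  96  96  88  68  44  35  35  34  33  33  32  31  32  33  32]
 [ 97  96  97  96  88  65  41  32  31  32  33  33  32  33  34  34  34]
 [ 97  96  97  96  86  63  38  26  28  32  32  33  31  33  33  33  33]
 [ 98  97  97  95  85  65  40  28  29  29  30  33  34  33  31  32  31]
 [ 98  98  98  97  90  76  58  40  30  29  29  34  34  33  33  29  29]
 [ 98  98  98  97  95  88  78  64  53  46  46  52  49  42  32  29  24]
 [ 98  98  98  97  97  98  96  92  88  88  92  97  89  67  43  28  22]
 [ 97  97  97  97  99 106 116 123 130 134 137 139 128 101  64  34  24]
 [ 92  93  96  96 100 114 131 147 157 161 162 157 145 117  77  43  26]
 [ 84  86  89  90  93 108 133 151 159 160 156 148 135 111  77  45  27]
 [ 70  74  75  76  79  91 115 133 140 138 131 121 113  99  75  50  32]
 [ 59  60  61  62  62  72  91 107 114 111 107 103 100  94  83  66  51]
 [ 60  55  54  56  59  68  83  95 100 100 100 100 100  98  93  85  72]
 [ 72  63  62  67  73  82  88  95  99 100 100  99  99  98  98  95  90]
 [ 
[... 793 characters left out ...]
 np.float64(194.2), 159), (324, np.float64(193.99), 156), (325, np.float64(193.92), 142), (326, np.float64(194.09), 112)]
c [(318, np.float64(192.42), 110), (319, np.float64(192.78), 134), (320, np.float64(192.95), 150), (321, np.float64(193.0), 158), (322, np.float64(192.95), 161), (323, np.float64(192.78), 160), (324, np.float64(192.46), 155), (325, np.float64(192.39), 141), (326, np.float64(192.54), 110)]
d [(318, np.float64(192.1), 113), (319, np.float64(192.58), 132), (320, np.float64(192.68), 151), (321, np.float64(192.6), 158), (322, np.float64(192.47), 160), (323, np.float64(192.31), 161), (324, np.float64(192.18), 157), (325, np.float64(192.14), 144), (326, np.float64(192.24), 117)]
```

```bash
cat > res.py <<'E'
import numpy as np,sys
from scipy.ndimage import shift
from scipy.optimize import least_squares
L=lambda n:np.load(f"pics/ptr_{n}.npy").mean(2)
a=L("a")
for n in sys.argv[1:]:
    d=L(n); f=lambda p:(shift(a,(p[1],p[0]),order=3)[184:200,323:345]-d[184:200,323:345]).ravel()
    r=min((least_squares(f,[.3,-k],diff_step=.05) for k in (3,4.5,6,7)),key=lambda r:r.cost)
    print(n,"shift",r.x.round(3),"rms",np.sqrt(2*r.cost/352).round(2))
    print((d-shift(a,(r.x[1],r.x[0]),order=3))[186:200,315:326].round().astype(int))
E
python3 res.py b c d
```

```text
b shift [ 0.344 -4.025] rms 4.26
[[ -2  -1   0  -1  -4  -3  -3  -3   2   2  -3]
 [ -1  -1  -3  -9 -21 -18  -9  -3   1  -1   0]
 [  3   1  -5 -24 -47 -51 -34 -16  -2  -1  -2]
 [ 10   8  -3 -24 -57 -76 -64 -34  -5   0   1]
 [ 23  22  13  -1 -30 -58 -61 -40 -13   0   0]
 [ 37  37  36  30  10 -12 -21 -13  -1   6   4]
 [ 40  41  41  40  32  15   6   4   8   9   5]
 [ 24  26  23  23  21  10   2   2   3   7   2]
 [ -4  -4  -9  -8  -4  -5  -6  -5   0   1  -2]
 [-30 -31 -31 -28 -19 -15 -11  -5  -3  -3  -4]
 [-41 -43 -38 -30 -20 -15  -8  -4  -2  -3  -3]
 [-35 -32 -26 -19 -12  -7  -2  -2  -1  -2  -2]
 [-18 -16 -10  -7  -5  -1   0   0  -1  -1   0]
 [ -5  -4  -2  -2  -1  -1   0  -1  -1   0   0]]
c shift [ 0.283 -5.204] rms 10.45
[[ -1   1   2  -6 -24 -26 -16  -4   0  -1   0]
 [  3   3  -4 -23 -51 -57 -40 -17  -5  -1   0]
 [ 12   9  -1 -20 -53 -70 -62 -34 -10  -2   1]
 [ 26  25  17   5 -21 -45 -49 -32  -5   5   4]
 [ 39  39  37  29  12  -4  -6   0  14  19  17]
 [ 41  42  41  35  26  17  14  15  20  21  17]
 [ 31  30  25  25  23  15  10   9  10  12   8]
 [  7   5   4  11  16   9   3  -1   0  -2  -5
[... 277 characters left out ...]
2  -6]]
d shift [ 0.299 -5.568] rms 13.14
[[  1   2   1 -11 -33 -38 -23  -8  -2   0  -3]
 [  6   5  -2 -23 -56 -66 -47 -24  -7   0   1]
 [ 17  16   7 -10 -42 -67 -64 -36 -10   1   2]
 [ 32  31  27  15  -8 -31 -31 -16   1  12   9]
 [ 42  41  40  33  20   8   8  15  19  22  19]
 [ 39  39  36  32  27  19  20  19  18  18  16]
 [ 24  23  19  22  20  15  11   8   8   6   4]
 [  2   2   1   8  14  10   2  -3  -5  -5  -4]
 [-20 -20 -17  -9   3   3  -2  -6 -10 -11  -6]
 [-36 -37 -36 -27 -12  -4  -2  -6  -7  -6  -3]
 [-42 -41 -40 -32 -18  -6  -2  -2  -2  -2   0]
 [-34 -31 -26 -18 -12  -5  -1   0  -1  -1   0]
 [-18 -15 -12  -7  -4  -1  -1  -1   0   0  -2]
 [ -6  -5  -4  -2  -1  -1  -1  -2  -3  -7 -13]]
```

```bash
cat > rf.py <<'E'
import numpy as np,cv2,sys
from scipy.optimize import least_squares
names=sys.argv[1:]; r0,r1,c0,c1=183,205,309,328; K=6; PAD=4
I=[np.load(f"pics/ptr_{n}.npy").mean(2)[r0:r1,c0:c1] for n in names]
H,Wd=(r1-r0+2*PAD),(c1-c0+2*PAD)
ey=np.array([33,-9.4])/14/8; ez=np.array([.0233,-.307])   # px per mm along scope y, z
n_=len(names)
gy,gx=np.mgrid[0:H*K,0:Wd*K]; X=(gx+.5)/K-.5+c0-PAD; Y=(gy+.5)/K-.5+r0-PAD
soft=lambda s:np.clip(s*K+.5,0,1)   # s: signed px distance inside
def render(p,zs):
    cx,cy,zm,ym,yt,ye,wm,ws,pw,crx,cry,gm,gs,gp,gc,gd,gg,sig,e1,e2,e3,s1,s2=p
    C=np.array([cx,cy]); img=np.full(X.shape,gg)
    def lay(img,al,g): return img*(1-al)+al*g
    # coords along ey/vertical
    def bar(z,y0,y1,w):
        q=C+ez*z; t=(X-q[0]-0)/ey[0]          # mm along y
        v=Y-(q[1]+t*ey[1]); return soft(np.minimum(w*.307-np.abs(v),np.minimum(t-y0,y1-t)*ey[0]))
    q=C+ez*zs
    # dark stage: region above lower edge (2 segments), right of left edge
    dx,dy=X-q[0],Y-q[1]
    st=soft(np.minimum(np.minimum(e2+s1*(dx-e1)-dy,dx-e1),30)); 
    img=lay(img,st,gd)
    img=lay(img,bar(zs,yt,ye,ws),gs)
    px=cx+ez[0]*(-(Y-cy)/.307); img=lay(img,soft(pw-np.abs(X-px)),gp)
    img=lay(img,bar(zm,0,ym,wm),gm)
    img=lay(img,soft((1-np.hypot((X-cx)/crx,(Y-cy)/cry))*min(crx,cry)),gc)
    img=cv2.GaussianBlur(img,(0,0),abs(sig)*K)
    return cv2.resize(img,(Wd,H),interpolation=cv2.INTER_AREA)[PAD:-PAD,PAD:-PAD]
z0={"a":-19.5,"b":-6,"c":-2,"d":0}
p0=np.array([315.4,195.5,1,17,15,37,2.5,2.5,1.3,2.2,1.5,150,170,80,30,30,99,.9,3.,-2.,0,.75,0]+[z0.get(k,0.) for k in names])
f=lambda p:np.concatenate([(render(p[:23],p[23+i])-I[i]).ravel() for i in range(n_)])
st=np.abs(p0)*0+.05
r=least_squares(lambda u:f(p0+u*sc),np.zeros(len(p0)),diff_step=None,x_scale=1,loss='soft_l1',f_scale=5,max_nfev=60,jac=lambda u:J(u)) if 0 else None
sc=np.array([.2,.2,1,1,1,1,.3,.3,.1,.2,.2,10,10,10,10,10,5,.1,.5,.5,1,.1,1]+[1]*n_)
def J(u):
    b=f(p0+u*sc); return np.column_stack([(f(p0+(u+.15*e)*sc)-f(p0+(u-.15*e)*sc))/.3 for e in np.eye(len(u))])
for zz in (0,2,):
    p0[2]=zz; r=least_squares(lambda u:f(p0+u*sc),np.zeros(len(p0)),jac=J,loss='soft_l1',f_scale=4,max_nfev=60)
    p=p0+r.x*sc; print("cost",r.cost,"rms",np.sqrt(np.mean(f(p)**2)).round(2),"zm",p[2].round(2),"zs",p[23:].round(2),"low by",(p[2]-p[23:]).round(2)); print(p[:23].round(2).tolist())
E
python3 rf.py a b c d; python3 rf.py b c d
```

```text
cost 13201.511242370772 rms 8.56 zm 0.79 zs [-15.49  -2.14   2.68   4.01] low by [16.29  2.93 -1.89 -3.22]
[315.38, 195.42, 0.79, 18.11, 14.75, 36.29, 6.03, 4.57, 1.96, 4.57, 2.12, 160.96, 190.82, 96.76, 52.43, 32.76, 99.07, 1.1, 2.28, -6.43, -0.0, 0.6, -0.0]
cost 13202.288411859754 rms 8.56 zm 0.68 zs [-15.5   -2.15   2.67   4.  ] low by [16.18  2.83 -1.99 -3.33]
[315.38, 195.42, 0.68, 18.04, 14.83, 36.3, 6.21, 4.56, 1.96, 4.56, 2.13, 160.2, 191.07, 96.76, 52.45, 32.77, 99.07, 1.1, 0.7, -7.37, 0.0, 0.6, -0.0]
cost 4331.538855652168 rms 3.37 zm 4.66 zs [-2.33  2.33  3.67] low by [6.99 2.33 0.99]
[315.16, 195.41, 4.66, 16.64, 16.73, 36.99, 3.24, 4.77, 1.36, 4.19, 2.3, 151.35, 187.11, 96.19, 53.29, 31.63, 98.97, 1.08, 2.83, -6.28, -0.0, 0.58, -0.0]
cost 4340.135956889101 rms 3.37 zm 4.81 zs [-2.31  2.34  3.69] low by [7.12 2.47 1.13]
[315.16, 195.42, 4.81, 16.61, 16.7, 36.96, 3.09, 4.77, 1.38, 4.18, 2.3, 152.07, 187.1, 96.21, 53.28, 31.63, 98.96, 1.08, 2.82, -6.27, 0.0, 0.58, 0.0]
```

```bash
sed -e 's/^    C=np.array/    wm=ws; gm=gs\n    C=np.array/' rf.py > rf2.py; python3 rf2.py b c d
# fit with 'a' started from bcd solution
sed -e 's/^for zz in (0,2,):/P=[315.16,195.41,4.66,16.64,16.73,36.99,3.24,4.77,1.36,4.19,2.3,151,187,96,53,31.6,99,1.08,2.83,-6.28,0,.58,0]\np0[:23]=P; p0[23:]=[{"a":-15.7,"b":-2.3,"c":2.3,"d":3.7}[k] for k in names]\nfor zz in (4.66,):/' rf.py > rf3.py; python3 rf3.py a b c d; python3 rf3.py a d
```

```text
cost 4080.3712898703843 rms 3.25 zm 2.35 zs [-1.99  2.49  3.82] low by [ 4.34 -0.15 -1.47]
[315.31, 195.43, 2.35, 8.57, 11.52, 36.46, -106.15, 5.11, 1.97, 4.51, 2.22, -12703.96, 177.04, 96.59, 54.67, 31.54, 99.09, 1.03, -1.11, -8.5, 95.32, 0.57, 14.04]
cost 4080.367110899859 rms 3.25 zm 2.35 zs [-1.99  2.49  3.82] low by [ 4.34 -0.15 -1.47]
[315.31, 195.43, 2.35, 8.57, 11.52, 36.46, -6055.75, 5.11, 1.97, 4.51, 2.22, -82257.6, 177.03, 96.59, 54.67, 31.54, 99.09, 1.03, -1.11, -8.5, 10821.94, 0.57, 1447.2]
cost 13199.847371902004 rms 8.56 zm 0.81 zs [-15.49  -2.14   2.68   4.01] low by [16.3   2.95 -1.87 -3.2 ]
[315.38, 195.42, 0.81, 18.13, 14.76, 36.31, 6.01, 4.57, 1.96, 4.57, 2.12, 160.78, 190.79, 96.79, 52.49, 32.76, 99.08, 1.1, -0.71, -8.22, -8.76, 0.6, 9.11]
cost 10007.45293888133 rms 11.33 zm 2.03 zs [-15.5   3.9] low by [17.54 -1.87]
[315.27, 195.42, 2.03, 19.1, 15.23, 36.55, 3.85, 4.3, 2.19, 4.38, 2.11, 172.28, 197.26, 97.0, 51.3, 33.77, 99.23, 1.11, -0.96, -8.33, -0.76, 0.57, -0.59]
```

Run:
```python
import numpy as np
from scipy.ndimage import shift
L=lambda n:np.load(f"pics/ptr_{n}.npy").mean(2)
a=L("a")
for n,s,dz in(("d",5.96,19.4),("d",5.85,19.4),("d",6.07,19.4),("c",5.55,18.1)):
    bg=shift(L(n),(s,-.0233*dz),order=3); e=(a-bg); al=e/(165-bg)
    R=np.arange(189,198)
    print(n,s)
    if s==5.96: print(e[189:201,316:325].round().astype(int)); print(bg[189:201,316:325].round().astype(int))
    for c in(318,319,320,321,322):
        w=al[189:197,c].clip(0); x=R[:8]; print(c,"centroid",(w@x/w.sum()).round(2),"peak",al[189:198,c].argmax()+189,al[189:197,c].max().round(2))
```

```text
d 5.96
[[  0  -3  -1   2   2   1  -1   0   2]
 [ -1  -3   1   4   1   0   1  -4  -1]
 [ -2  -1   9  19  18   7   2  -1   0]
 [ -1   7  31  52  48  26   9   1   1]
 [ -5   9  38  71  72  50  22   4  -1]
 [-19  -7  15  49  69  57  28   5   0]
 [-36 -30 -14  11  26  23  12   2  -2]
 [-42 -39 -28 -13  -1  -1  -1  -4  -2]
 [-33 -28 -25 -15  -7  -4  -1  -2  -2]
 [-14 -15 -20 -16  -9  -3  -1  -2   0]
 [  2  -2 -14 -19 -11  -4   0   1   0]
 [ 22  15   0 -12 -11  -7  -3   1   1]]
[[ 95  83  60  42  35  34  35  32  32]
 [ 94  80  56  38  34  35  33  33  33]
 [ 94  79  53  35  30  31  32  33  32]
 [ 93  77  51  31  26  30  32  32  32]
 [ 92  78  54  33  28  29  29  31  33]
 [ 95  85  69  51  35  29  29  31  34]
 [ 96  92  84  73  60  50  46  50  53]
 [ 97  98  98  96  92  89  91  97  97]
 [ 97 102 111 120 128 134 137 140 137]
 [ 97 105 122 139 153 159 162 161 153]
 [ 90  98 119 142 155 160 158 152 143]
 [ 76  82 100 123 136 139 134 125 117]]
318 centroid 192.64 peak 193 0.34
319 centroid 192.89 peak 193 0.54
320 centroid 193.19 peak 194 0.53
321 centroid 193.4 peak 194 0.42
322 centroid 193.54 peak 194 0.2
d 5.85
318 centroid 192.59 peak 193 0.33
319 centroid 192.83 peak 193 0.53
320 centroid 193.15 peak 194 0.53
321 centroid 193.36 peak 194 0.41
322 centroid 193.43 peak 194 0.2
d 6.07
318 centroid 192.68 peak 193 0.35
319 centroid 192.95 peak 193 0.54
320 centroid 193.28 peak 194 0.54
321 centroid 193.55 peak 194 0.42
322 centroid 193.82 peak 194 0.21
c 5.55
318 centroid 192.58 peak 193 0.34
319 centroid 192.85 peak 193 0.53
320 centroid 193.21 peak 193 0.53
321 centroid 193.48 peak 194 0.42
322 centroid 193.66 peak 194 0.22
```

Run:
```python
from h import *
T=[eyes.get_image("top") for _ in range(10)]; D=np.mean([i["image"].astype(float) for i in T],0); np.save("pics/top_d.npy",D)
A=np.load("pics/top_a.npy")
np.set_printoptions(linewidth=200)
for n,I in(("a",A),("d",D)):
    print(n,"R-B"); print((I[...,2]-I[...,0])[159:174,200:218].round().astype(int)); 
print("d gray"); print(D.mean(2)[159:174,200:218].round().astype(int))
Rz=Ro.from_euler('z',m[2]).as_matrix(); W=lambda L:Rz@L+[m[0],m[1],0]
for L in([130,28,175],[130,36,175],[130,44,175],[130,60,175],[136,44,175],[130,44,155],[130,60,155]): print(L,proj(T[0],W(L))[0].round(2))
```

```text
a R-B
[[ 0 15 28 28 29 32 32 32 31 31 31 31 29 18  1 -1  0  1]
 [ 0 11 23 29 28 29 32 31 31 33 33 31 27 16  0 -1 -1  0]
 [ 0  7 18 27 27 28 32 31 32 32 24 12 14 16  1 -1 -2  0]
 [ 0  7 19 28 27 28 31 32 33 30 19 11 13 14  1  1  0  1]
 [ 1  3 17 29 29 28 29 31 32 32 26  9 10  6  4 17 33 33]
 [ 0  0 14 28 29 28 30 33 30 22 18  4  4  4  1 11 27 33]
 [ 0  0 15 28 29 29 30 30 23 11  8  3  4  3  4  3 11 33]
 [ 0  0 11 21 22 20 18 15 10 11  9  4  4  4  3  2 11 32]
 [ 0  0  4  9 10 10 12 12 11 11 10  7  4  4  3  2  2  4]
 [ 2  2  3  7 11 11 11 11 12 18 25 22 16  8  2  3 11 30]
 [ 2  2  4  7 11 11 10 10 17 14 -1  0  3 19  4  4 16 30]
 [ 0  1  2  9 19 24 29 29 32 30 20 22 26 36 20  4 10 22]
 [ 2  2  2 15 28 27 27 22 25 26 27 23 25 31 32  4  4 14]
 [ 2  2  2  7 18 22 22 22 25 25 27 26 32 27 31 16  4 13]
 [ 2  2  2  5 14 21 21 21 21 22 27 35 35 35 35 32 20 15]]
d R-B
[[ 7 19 28 28 28 29 32 32 31 31 31 31 29 18  1  0  1  1]
 [ 3 16 29 29 28 29 32 31 32 33 33 31 27 16  0 -1 -1  0]
 [ 0 16 28 27 27 27 29 31 32 31 24 12 14 15  1 -1 -2  0]
 [ 0 15 28 28 27 27 28 32 33 30 19 11 13 13  1  1  0  2]
 [ 0
[... 1273 characters left out ...]
173 109  88  80  59  83 172 224]
 [ 36  34 101 187 188 182 158 160 175 150 159 177 129  88  65  99 158 170]
 [ 37  36  79 136 120 139 155 160 175 175 196 234 233 209  77  71 104 169]
 [ 38  41  52 105 153 153 154 160 174 167 168 223 221 202 132  74  85 134]
 [ 38  39  55 105 153 152 146 126 141 141 168 223 222 214 172  77  72  96]
 [ 37  39  42  70 120 120 120 126 141 140 140 167 220 204 169 109  74 137]
 [ 38  39  39  64 121 121 122 121 121 121 120 149 210 207 189 190 203 227]]
[130, 28, 175] [212.65 165.06]
[130, 36, 175] [210.3  165.45]
[130, 44, 175] [207.96 165.83]
[130, 60, 175] [203.25 166.61]
[136, 44, 175] [207.68 164.1 ]
[130, 44, 155] [208.53 166.85]
[130, 60, 155] [203.89 167.62]
```

```bash
cat > ed.py <<'E'
s=open('rf3.py').read()
s=s.replace("def bar(z,y0,y1,w):","""def bar(z,y0,y1,w):
        q=C+ez*z; G=np.linalg.inv(np.column_stack([ex,ey])); dx_,dy_=X-q[0],Y-q[1]
        x=G[0,0]*dx_+G[0,1]*dy_; y=G[1,0]*dx_+G[1,1]*dy_
        return soft(np.minimum((w-np.abs(x))*.2,np.minimum(y-y0,y1-y)*.28))
    def bar_old(z,y0,y1,w):""")
s=s.replace("ez=np","ex=np.array([.2,.15]); ez=np").replace("    C=np.array","    wm=ws; gm=gs\n    C=np.array",1)
s=s.replace("4.66,16.64,16.73,36.99,3.24,4.77","3,16,16,37,5,5")
s=s.replace("for zz in (4.66,)","for zz in (1,5)")
open('rf4.py','w').write(s)
E
python3 ed.py; python3 rf4.py b c d; python3 rf4.py a b c d
```

```text
cost 3345.4174177359473 rms 2.9 zm 1.9 zs [-1.98  2.57  3.88] low by [ 3.87 -0.68 -1.98]
[315.26, 195.38, 1.9, 13.54, 14.57, 36.81, 5.0, 8.34, 2.01, 4.39, 2.32, 151.0, 173.64, 96.48, 55.25, 31.92, 99.16, 1.02, 0.23, -8.12, 0.0, 0.71, -0.0]
cost 3345.406808880055 rms 2.9 zm 1.9 zs [-1.97  2.58  3.88] low by [ 3.87 -0.68 -1.98]
[315.26, 195.38, 1.9, 13.54, 14.56, 36.81, 5.0, 8.34, 2.01, 4.39, 2.32, 151.0, 173.62, 96.48, 55.26, 31.92, 99.16, 1.02, -0.41, -8.57, -0.0, 0.71, 0.0]
cost 12469.132907470772 rms 8.45 zm 2.11 zs [-15.87  -2.26   2.41   3.84] low by [17.98  4.37 -0.3  -1.73]
[315.35, 195.31, 2.11, 16.88, 15.42, 36.59, 6.27, 8.04, 1.98, 4.52, 2.43, 177.03, 175.91, 96.67, 57.01, 33.23, 99.24, 1.05, -0.71, -8.53, -0.69, 0.69, -5.4]
cost 12472.410557503597 rms 8.45 zm 2.1 zs [-15.86  -2.25   2.41   3.84] low by [17.96  4.36 -0.31 -1.74]
[315.36, 195.31, 2.1, 16.91, 15.35, 36.58, 5.0, 8.04, 1.98, 4.53, 2.43, 151.0, 175.78, 96.64, 57.03, 33.23, 99.23, 1.05, 1.91, -6.71, 0.0, 0.69, 0.0]
```

```bash
cat > ed2.py <<'E'
s=open('rf4.py').read()
s=s.replace("return soft(np.minimum((w-np.abs(x))*.2,np.minimum(y-y0,y1-y)*.28))",
"""out=0
        for tz in np.linspace(-1,1,5)*abs(th)/2:
            dx_,dy_=X-q[0]-ez[0]*tz,Y-q[1]-ez[1]*tz; x=G[0,0]*dx_+G[0,1]*dy_; y=G[1,0]*dx_+G[1,1]*dy_
            out=np.maximum(out,soft(np.minimum((w-np.abs(x))*.2,np.minimum(y-y0,y1-y)*.28)))
        return out""")
s=s.replace("    wm=ws; gm=gs","    th=wm; wm=ws; gm=gs")
s=s.replace("f=lambda p:np.concatenate([(render(p[:23],p[23+i])-I[i]).ravel()","f=lambda p:np.concatenate([(render(p[:23],p[23+i])-I[i])[8 if names[i]=='a' else 0:].ravel()")
s=s.replace("3,16,16,37,5,5","3,16,16,37,4,5").replace('"d":3.7','"d":3.7,"e":2,"g":2,"h":2').replace("for zz in (1,5)","for zz in (3,)")
open('rf5.py','w').write(s)
E
python3 ed2.py; python3 rf5.py b c d; python3 rf5.py a b c d;  python3 rf5.py a c
```

```text
cost 3155.9325006542886 rms 2.83 zm 1.45 zs [-2.11  2.46  3.77] low by [ 3.55 -1.01 -2.32]
[315.28, 195.38, 1.45, 12.97, 15.86, 35.41, 3.81, 6.14, 1.99, 4.44, 2.33, 115.13, 167.12, 96.53, 56.47, 31.94, 99.09, 0.98, -1.11, -9.12, -1.76, 0.71, 4.58]
cost 4233.152480020606 rms 2.93 zm 1.79 zs [-15.82  -2.28   2.4    3.75] low by [17.61  4.07 -0.61 -1.96]
[315.38, 195.33, 1.79, 16.28, 15.92, 35.26, 3.83, 5.72, 1.88, 4.58, 2.4, 151.0, 170.54, 96.56, 57.39, 31.96, 99.17, 1.03, 2.22, -6.59, -0.0, 0.69, 0.0]
cost 1742.0891045748144 rms 2.64 zm 1.9 zs [-15.74   2.47] low by [17.64 -0.57]
[315.4, 195.34, 1.9, 16.47, 15.81, 35.31, 3.69, 5.46, 1.8, 4.61, 2.39, 151.0, 174.55, 96.54, 56.79, 31.78, 99.31, 1.05, 2.14, -6.58, -0.0, 0.68, -0.0]
```

```bash
sed -e 's/lay(img,bar(zs,yt,ye,ws),gs)/lay(img,bar(zs,yt,ye,ws,e3),gs)/; s/def bar(z,y0,y1,w):/def bar(z,y0,y1,w,xo=0):/; s/np.abs(x))\*.2/np.abs(x-xo))*.2/' rf5.py > rf6.py; python3 rf6.py a b c d
python3 - <<'E'
# x-offset from top view: projected row at common column vs measured centre of steel (R-B mask), a and d
import numpy as np
for n in "ad":
    D=np.load(f"pics/top_{n}.npy"); s=D[...,2]-D[...,0]
    for c in range(203,211):
        w=np.clip((28-s[161:171,c])/17,0,1); print(n,c,"rows",(w@np.arange(161,171)/w.sum()).round(2),"width",w.sum().round(2))
E
```

```text
cost 4233.496303202277 rms 2.93 zm 1.79 zs [-16.21  -2.67   2.     3.36] low by [18.01  4.47 -0.21 -1.56]
[315.38, 195.33, 1.79, 16.28, 16.35, 35.68, 3.82, 5.73, 1.88, 4.58, 2.4, 151.0, 170.56, 96.56, 57.39, 31.96, 99.18, 1.03, 2.24, -6.7, -0.56, 0.69, 0.0]
a 203 rows 168.09 width 4.54
a 204 rows 167.9 width 4.01
a 205 rows 167.84 width 3.76
a 206 rows 167.69 width 3.52
a 207 rows 167.61 width 3.71
a 208 rows 167.19 width 3.88
a 209 rows 166.61 width 4.76
a 210 rows 166.04 width 6.12
d 203 rows 167.34 width 4.62
d 204 rows 166.91 width 4.12
d 205 rows 166.69 width 3.94
d 206 rows 166.6 width 3.71
d 207 rows 166.38 width 3.63
d 208 rows 166.22 width 3.35
d 209 rows 166.05 width 3.8
d 210 rows 165.69 width 5.65
```

```bash
python3 tw.py -156 -116 39 && python3 look.py e 10 >/dev/null; python3 rf5.py a b c d e
```

```text
a=-116 False xy [ 0.79 -1.44] depth 38.92 F [ 0.5 -0.8  1.9] M [-0.4  -0.16 -0.16] q6 -0.3 gap 13.8 t 28.3
cost 5225.988801807391 rms 2.86 zm 1.81 zs [-15.81  -2.25   2.41   3.77   3.19] low by [17.62  4.06 -0.6  -1.96 -1.38]
[315.37, 195.33, 1.81, 16.2, 15.96, 35.25, 3.61, 5.89, 1.88, 4.57, 2.41, 151.0, 169.96, 96.55, 57.57, 31.94, 99.13, 1.02, 2.28, -6.6, 0.0, 0.69, 0.0]
```

```bash
python3 tw.py -116 -96 39 && python3 look.py g 12 >/dev/null; python3 rf5.py a b c d e g; python3 rf6.py a b c d e g|head -1
```

```text
a=-96 False xy [ 0.79 -1.46] depth 38.95 F [0.8 0.1 2.8] M [-0.37 -0.16 -0.07] q6 -0.65 gap 13.8 t 29.3
cost 6326.2522640464595 rms 2.83 zm 1.73 zs [-15.83  -2.26   2.41   3.77   3.18   1.88] low by [17.57  3.99 -0.67 -2.03 -1.45 -0.15]
[315.37, 195.33, 1.73, 16.24, 16.0, 35.27, 3.62, 5.92, 1.89, 4.59, 2.4, 156.19, 169.48, 96.48, 57.65, 31.87, 99.08, 1.01, 2.1, -6.69, -1.21, 0.69, 1.16]
cost 6326.374485950178 rms 2.83 zm 1.73 zs [-14.04  -0.46   4.2    5.56   4.98   3.68] low by [15.77  2.2  -2.47 -3.83 -3.24 -1.95]
```

```bash
python3 - <<'E'
from h import *
print(env.move_straight(at(42,(.8,-1.5)),20,max_force=8)); st("push")
env.set_gripper(45); st("open")
env.move_straight(at(-70,(.8,-1.5)),100); st("out")
S=eyes.get_image("scene"); I=cv2.resize(S["image"][145:225,255:355],None,fx=7,fy=7,interpolation=cv2.INTER_CUBIC)
# expected fully-home handle end points at crank angle -96+180=84 and -96
for a in (84,):
    R=Rm@Ro.from_euler('z',a,degrees=True).as_matrix()
    for q in([65,0,116],[65,0,76],[0,0,104]):
        p=proj(S,P+R@np.array(q)-Rm[:,2]*44)[0]; cv2.circle(I,tuple(((p-[255,145]+.43)*7).round().astype(int).tolist()),4,(0,0,255),1)
cv2.imwrite("pics/v10.png",I)
E
python3 look.py h 12 >/dev/null; python3 rf5.py a b c d e g h
```

```text
True
push xy [ 1.52 -1.41] depth 39.02 F [-1.3  0.2  4.2] M [-0.17  0.33 -0.07] q6 -0.65 gap 13.7 t 30.1
open xy [ 2.27 -1.85] depth 39.17 F [-0.3 -0.2 -0.3] M [-0.27 -0.   -0.03] q6 -0.65 gap 44.9 t 30.5
out xy [ 0.27 -1.41] depth -69.16 F [-1.   0.8  0.1] M [-0.29  0.01 -0.04] q6 -0.63 gap 45.1 t 31.7
cost 7392.0364690351025 rms 2.8 zm 1.65 zs [-15.87  -2.27   2.38   3.75   3.16   1.87   1.9 ] low by [17.52  3.92 -0.74 -2.1  -1.52 -0.22 -0.25]
[315.36, 195.33, 1.65, 16.14, 16.25, 35.27, 3.71, 5.97, 1.91, 4.59, 2.4, 186.32, 168.62, 96.6, 57.85, 31.89, 99.11, 1.01, -1.1, -8.89, -6.84, 0.69, -3.31]
```

View pics/v10.png

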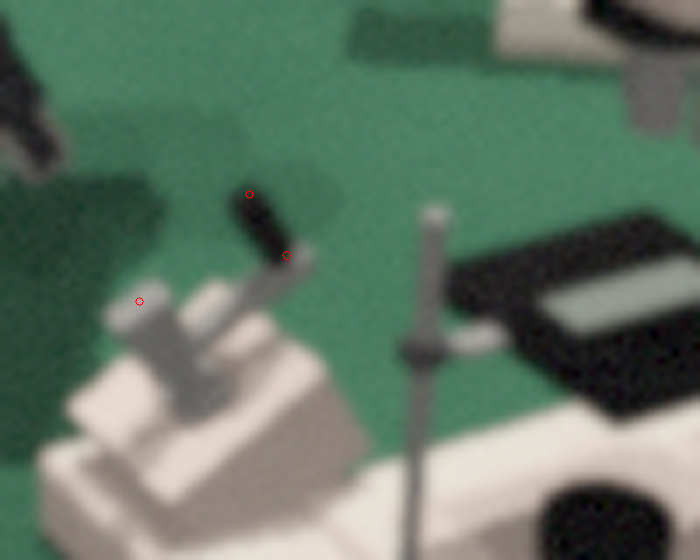

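Run:
```python
from h import *
eyes.get_image("scene")
for q in ["spanner","slide_box","dish","oil","mouse","tip_box","rack"]: print(q,[np.round(x["box"]).tolist() for x in models.boxes_of(q,"scene")[:1]])
st(); print(env.close_job())
```

```text
spanner [[167.0, 211.0, 179.0, 231.0]]
slide_box [[144.0, 260.0, 207.0, 293.0]]
dish [[236.0, 265.0, 269.0, 293.0]]
oil [[124.0, 245.0, 139.0, 267.0]]
mouse [[99.0, 235.0, 119.0, 252.0]]
tip_box [[85.0, 260.0, 141.0, 312.0]]
rack [[164.0, 211.0, 221.0, 263.0]]
 xy [ 0.82 -1.52] depth -70.06 F [-0.6  1.  -0.4] M [-0.26  0.02 -0.05] q6 -0.63 gap 45.3 t 32.8
the job is handed in; nothing more can be done
None
```

The job is handed in at 32.8 s: the crank is seated on the spindle, the stage pointer is level with the mark to within about half a millimetre, and the gripper is clear of everything.

- **Crank:** I lifted it from the rack and tried angles in the port until the socket dropped over the square on the fourth try. It went 41 mm down by the arm's reading, about 43 mm after allowing for a 2 mm offset in the grip. Pressing down again before letting go moved it no further. In the last picture it sits where a fully seated crank should be.
- **Stage:** I turned it clockwise, regripping the tab once. I went about 2 mm past level and corrected that by turning back counter-clockwise, so the last movement was downwards.
- **Level check:** An image-model fit puts the stage pointer about 0.2 mm above the mark. That assumes both pointers are equally far from the camera. The top view supports this to about half a millimetre, which could shift the result by about 0.25 mm.
- **Checks that disagreed:** My earlier, simpler fits disagreed with each other by 2 to 3 mm. I trusted the final one because it alone matched all the pictures and the top view. The fit with that depth left free could not settle the height at all.
- **Everything else:** The detection boxes for the rack, spanner, slide box, dish, oil, mouse and tip box were within about 6 pixels (roughly 2 cm) of where they started. I saw no contact with them. I did not check the beaker again.

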